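# Raise the counterweighted lane barrier and slide the bottle in

### The arm

A 7-joint arm with a two-finger parallel gripper is mounted at the origin on a cart in front of the work surface, level with it; the furniture and walls round the work are solid. World frame = base frame: x ahead of the robot, y to its left, z up, the work surface at z = 0. Lengths are in m, angles in degrees, forces in N, time in s.
With the tool pointing down it reaches from about 0.375 to 0.925 m from the base axis. Payload 3.1 kg.
Tool frame: the origin (TCP) lies midway between the tips of the shut fingers; the grasp point (between the pads) lies 19 mm behind it (env.grip_point_offset is the z of the grasp point in the tool frame, in m); z points along the fingers, y is the line along which they close (so a half turn about z gives the same grasp; the last joint's range is limited). The gripper opens to 85 mm and grips with 20 to 120 N. Pads are 22 mm wide; open, the fingers measure 114 mm over their backs; the gripper's body (76 mm by 85 mm) begins 54 mm behind the grasp point. The pads swing forward as they close: fully open they stand 13 mm farther back than shut.
Start: joints at [69.912, 21.939, 2.515, 91.553, -1.026, 66.532, -2.859], TCP at [0.163, -0.629, 0.191] pointing down, gripper open.
Joint ranges: [-149.38, 149.38], [-23.57, 123.04], [-84.95, 90], [0, 143.3], [-89.99, 269.99], [3.08, 112.72], [-163.45, 163.45]. Speed limits (degrees/s): [159.86, 159.86, 180, 180, 180, 180, 180].

### API

Orientations are given as [roll, pitch, yaw] about the fixed x, y, z axes, in that order (R = Rz(yaw) Ry(pitch) Rx(roll)).
In Python, from plant import env gives the robot as it stands.
- The arm moves only by the tool send_rows, never from a script. Its argument "targets" is a list of rows, each a list of 6 numbers: the shift along the world's x, y, z in mm, then the turn, a rotation vector about the world's x, y, z in degrees. A call has 1 to 5 rows; each row shifts and turns the commanded pose from where the row before left it; what a row does not reach is not made up. A row lasts 1/8 s, in which the tool goes at most 62.5 mm and 10.7 degrees, less where a joint would pass 70% of its speed; a pose out of reach is approached as far as the arm can. A call with a gripper value outside its range is refused whole. "fingers" is the finger opening in mm, from 0 to 85.4, set as the call begins (left out, the last holds). The fingers move at their own pace and stop on an object; "grip_force" is the grip in N (left out, the last holds). Time passes only in rows, so rows that do not move let the fingers close. It gives the time, the measured TCP pose, the force, the opening and the grip force at its end, in the units of the state.
- env.get_state(): the state, without advancing time (a new reading comes with each control period).
- env.read_camera(name): name is "scene" or "top"; returns (picture, depth): 400x640x3 uint8, red, green, blue; 400x640 float32, m along the optical axis (not along the pixel's ray), 0 where there is no reading.
- env.camera_info(name): a dict with "camera_matrix" (3x3 intrinsics, pixels), "dist_coeffs" ([k1, k2, p1, p2, k3] as OpenCV has them; the pictures are not rectified), "R" (3x3) and "t" (3): a world point X has camera coordinates R X + t. Camera axes: x right, y down, z forward; pixel columns grow to the right and rows downward; lengths in m; the calibration is good to about 2 mm. A picture is of the moment at which its call begins. camera_info takes no time and is no camera call.
- env.job_done(): hands the job in; it is judged then, once.
The state is a dict: "time_s": time; "joint_positions": joint angles; "dq": joint speeds; "joint_torque": joint torques, N m; "position": TCP position; "tcp_rot": TCP orientation; "force": force on the tool from outside, world axes, zero at the start; "torque": the same for the moment, N m; "grip_width": finger opening in m; "gripper_force": force on a finger pad.
Only numpy, scipy, OpenCV 4.12 (cv2) and the standard library are available. Lean on these libraries where they do the work, as an engineer would, in place of code of your own. Each camera call takes 0.05 s, during which the arm holds its last target. There are 200 camera calls.

### The job

Push the free end of the counterweighted barrier arm up until it tips past its balance point and stays raised by itself. Then, through the open gate, gently push the amber bottle along the bench between the two guide rails until it stands against the stop at the end of the lane. Only push, with the fingers: do not lift or tip the bottle, and do not knock the beaker and the two small vials out of place.

Things in the scene. Friction and masses are not known exactly. Their poses are not given: they have to be found in the camera images.
- gate: The fixed lane gate. Origin on the bench (the lane's floor) at the lane's centre line, straight below the lowered bar; x points along the lane from mouth to end stop, y left, z up. Rails 15 mm high, 8 mm wide, inner faces at y = +/-35 mm, from x = -60 to +95 mm; flared lead-ins widen to y = +/-52 mm at x = -108 mm. Hinge post (22 x 34 mm, 112 mm high) at x = +25, y = -120 mm, foot 70 mm square.
- stop (a point): Centre of the face of the upright end stop plate (40 mm high, 86 mm wide), 20 mm above the bench, at the gate's x = +90 mm; the face looks to the gate's -x. A bottle that touches it has its centre 28 mm before it.
- hinge (a point): Hinge of the barrier arm, at the gate's (0, -120, 95) mm; the axis is the gate's x direction. The bar, a round aluminium rod 12 mm thick, runs 240 mm from here to the gate's +y when lowered. A cranked steel counterweight (38 mm disc, 86 mm from the hinge, above and a little right of it when the bar is lowered) swings with the bar.
- barrier (a joint): Angle of the barrier arm, rad: 0 = lowered, bar level across the lane (the start); grows as the free end goes up; 1.75 = raised against its inner stop, leaning a little away from the lane. Balance point about 0.9: below it the arm falls shut again, above it goes on by itself to 1.75, slowed by a damped hinge (1 to 2 s). Lifting at the pad takes 1 to 2 N.
- pad (a point): Centre of the grey plastic pad near the barrier bar's free end: a sleeve 18 mm thick, 55 mm long along the bar, centre 210 mm from the hinge and, when lowered, 95 mm above the bench. Push here from below. It turns with the bar.
- bottle: Amber screw-cap bottle, closed and standing, 55 mm in diameter, 115 mm high (too tall for the lowered bar), about 0.19 kg, loose, before the lane's mouth. Origin at the centre of its underside, z up. Against the end stop its centre is at the gate's x = +62 mm. It slides upright if pushed 25 to 50 mm above the bench.
- beaker: Bystander: plastic beaker, 61 x 64 x 72 mm, loose, to the right of the lane's mouth. Origin at the centre of its underside.
- vial_a: Bystander: small capped vial, 23 mm in diameter, 59 mm high, loose, to the left of the lane's far end. Origin at the centre of its underside.
- vial_b: Bystander: a second vial like the other, 23 mm in diameter, 59 mm high, loose, a little farther left. Origin at the centre of its underside.
Mind the look-alikes: they are no part of the job. Of the things that look like the bottle, the smallest one is meant.

How it is judged (in metres and radians):
On the way, in this order (a step that is already met when the one before it is completed fails the run):
1. the barrier arm stands raised, with the bottle still before the gate (value of joint barrier above 1.6 rad and x of bottle in the frame of gate below -0.03 m), for 0.3 s.
2. the bottle stands against the end stop, between the rails (x of bottle in the frame of gate between 0.05 and 0.075 m and y of bottle in the frame of gate between -0.015 and 0.015 m), for 0.2 s.
At the end, for the whole second after the job is handed in: The barrier is raised (over 1.6 rad) and stays so, and the bottle stands upright and still on the bench between the rails, with no more than about 12 mm between it and the end stop (all of step 2 and value of joint barrier above 1.6 rad and angle between bottle's own z axis and vertical below 0.1 rad and height (world z) of bottle below 0.006 m and linear speed of bottle below 0.02 m/s); the robot touches nothing.
It fails at once if the bottle is lifted off the bench (over 12 mm) (height (world z) of bottle above 0.012 m).
It fails at once if the bottle is tipped (over 0.25 rad) (angle between bottle's own z axis and vertical above 0.25 rad).
It fails at once if the bottle is squeezed or rammed (fingers press on it with over 30 N) (contact force between the fingers and bottle above 30 N).
It fails at once if the beaker or a vial is knocked out of place (over 20 mm) or over (distance of any of beaker, vial_a, vial_b from where it was at the start of the episode above 0.02 m or angle between any of beaker, vial_a, vial_b's own z axis and vertical above 0.3 rad).
It also fails if it takes over 58 s, if anything falls off the work surface, if the arm or the gripper's body presses on something with over 40 N, if the wrist force passes 120 N, or if a joint passes its speed limit or range.

## Working session

There is one attempt and no reset: what is moved stays moved. The work goes in short steps, Python scripts to look and compute and a tool call to move; the robot and the scene stay as the last step left them, time stands still between calls to the robot, and variables do not carry over. Pictures are saved under pics/ and viewed, at most 10 in all, crops included, and the job is handed in when it is done.

Besides the shell and the picture viewer there is one more tool, called after "Call:" by a JSON object that holds its "method" and its "body". send_rows: Moves the arm, as the interface text tells. Its arguments: {"type":"object","properties":{"targets":{"type":"array","items":{"type":"array","items":{"type":"number"}}},"fingers":{"type":"number"},"grip_force":{"type":"number"}},"required":["targets"]}

```bash
mkdir -p pics; ls; cat > h.py <<'E'
import numpy as np, cv2
from plant import env
def grab(n):
    im,d=env.read_camera(n); c=env.camera_info(n); K=np.array(c["camera_matrix"]);D=np.array(c["dist_coeffs"]);R=np.array(c["R"]);t=np.array(c["t"]).ravel()
    v,u=np.mgrid[0:400,0:640]; p=cv2.undistortPoints(np.stack([u,v],-1).reshape(-1,1,2).astype(float),K,D).reshape(400,640,2)
    P=np.dstack([p,np.ones((400,640))])*d[...,None]
    W=(P-t)@R; W[d==0]=np.nan
    return im,W
def save(n,im): cv2.imwrite("pics/"+n,im[...,::-1])
E
python3 - <<'E'
from h import *
for n in("scene","top"):
    im,W=grab(n); save(n+"0.png",im); np.savez(n+"0.npz",im=im,W=W)
    c=env.camera_info(n);print(n,-np.array(c["R"]).T@np.array(c["t"]).ravel())
print(env.get_state())
E
```

```text
pics
scene [-0.02864087 -0.34480147  0.52167306]
top [0.42836471 0.0470671  0.91816173]
{'time_s': 0.1, 'joint_positions': array([69.91177253, 21.98766488,  2.50978797, 91.64161009, -1.02709901,
       66.53118778, -2.86034877]), 'dq': array([-0.06747008, -0.0990506 ,  0.04944129, -0.2548153 , -0.06418638,
        0.08612287,  0.06458344]), 'joint_torque': array([ 2.60461704e-03, -4.34733224e+01,  1.02910940e+00, -2.50455648e+01,
        1.08037537e-02,  5.43586764e-03,  3.18017408e-05]), 'position': array([ 0.1623597 , -0.62840055,  0.18999553]), 'tcp_rot': array([-1.79862073e+02,  5.17472915e-03,  1.44890941e+01]), 'force': array([0.64596672, 0.31942231, 0.47422446]), 'torque': array([0.01872419, 0.00416256, 0.03305386]), 'gripper_force': 0.0, 'grip_width': 0.08525210732126608}
```

View pics/scene0.png

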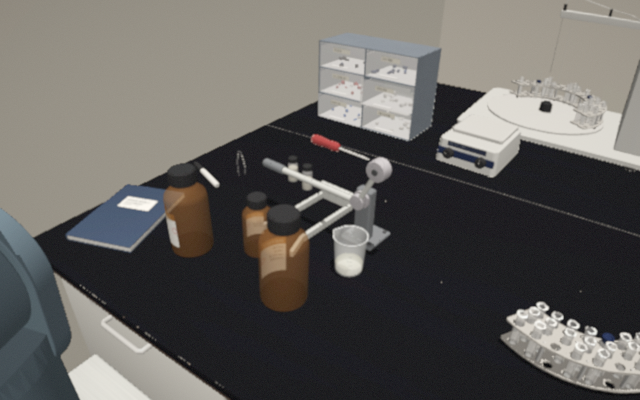

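View pics/top0.png

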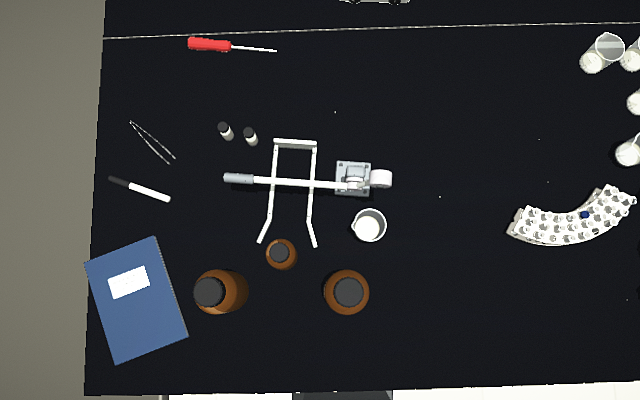

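Amber bottles in the top view are at (280,253), (220,291) and (347,291). The one at (280,253) is the smallest and stands at the lane's mouth, so it fits the description. I'll confirm it in a crop and measure.

```bash
python3 - <<'E'
from h import *
z=np.load("top0.npz");im,W=z["im"],z["W"]
save("crop1.png",cv2.resize(im[110:330,190:410],(600,600),interpolation=cv2.INTER_CUBIC)[:600])
def st(n,u0,u1,v0,v1,zl,zh,W=W):
    P=W[v0:v1,u0:u1].reshape(-1,3);P=P[(P[:,2]>zl)&(P[:,2]<zh)]
    if len(P)<3: print(n,len(P));return
    print(n,len(P),"med",np.median(P,0).round(4),"min",P.min(0).round(3),"max",P.max(0).round(3), "mid",((np.percentile(P,2,axis=0)+np.percentile(P,98,axis=0))/2).round(4))
st("bench",400,500,250,330,-.1,.1)
st("bottle cap",262,302,235,272,.095,.14)
st("bottle all",262,302,235,275,.01,.14)
st("big L",190,252,265,318,.13,.3); st("big R",320,375,265,318,.13,.3)
st("big Lall",190,252,265,318,.02,.3); st("big Rall",320,375,265,318,.02,.3)
st("beaker",350,390,205,245,.055,.1)
st("vial1",216,236,120,142,.045,.08);st("vial2",241,260,125,148,.045,.08)
st("stop",270,320,135,152,.03,.06)
st("pad",222,253,170,186,.08,.13)
st("bar",256,330,172,192,.085,.12)
st("railL",262,277,152,172,.008,.03);st("railR",308,320,152,172,.008,.03)
st("railL2",262,277,195,215,.008,.03);st("railR2",303,316,195,215,.008,.03)
st("cw",365,395,165,192,.1,.3)
st("post",335,370,160,196,.1,.13);st("foot",335,372,158,197,.002,.03)
# line fits
def fit(n,u0,u1,v0,v1,zl,zh):
    P=W[v0:v1,u0:u1].reshape(-1,3);P=P[(P[:,2]>zl)&(P[:,2]<zh)].astype(np.float32)
    l=cv2.fitLine(P[:,:2].copy(),cv2.DIST_HUBER,0,.01,.01).ravel();print(n,l,np.degrees(np.arctan2(l[1],l[0])),P[:,2].mean())
fit("bar",225,330,170,192,.085,.12);fit("rL",262,280,152,215,.008,.025);fit("rR",303,320,152,215,.008,.025);fit("stop",270,320,135,152,.03,.06)
E
```

```text
bench 7968 med [ 0.4024 -0.1936 -0.0005] min [ 0.325 -0.298 -0.007] max [ 0.482 -0.093  0.005] mid [ 0.4034 -0.1939 -0.0005]
bottle cap 329 med [0.4776 0.1262 0.1146] min [0.461 0.109 0.096] max [0.495 0.144 0.121] mid [0.4777 0.1264 0.1092]
bottle all 784 med [0.4752 0.124  0.0883] min [0.45  0.1   0.012] max [0.518 0.17  0.121] mid [0.4772 0.1265 0.0693]
big L 825 med [0.4136 0.2358 0.1614] min [0.389 0.213 0.13 ] max [0.439 0.264 0.166] mid [0.4139 0.2377 0.1525]
big R 747 med [0.4082 0.0111 0.1615] min [ 0.383 -0.014  0.13 ] max [0.433 0.036 0.166] mid [0.4085 0.0115 0.1555]
big Lall 1978 med [0.4133 0.2238 0.1248] min [0.373 0.197 0.02 ] max [0.451 0.271 0.166] mid [0.4129 0.2298 0.0969]
big Rall 1633 med [0.4081 0.0134 0.1262] min [ 0.369 -0.027  0.024] max [0.446 0.051 0.166] mid [0.4075 0.0123 0.1354]
beaker 250 med [ 0.5323 -0.0425  0.0699] min [ 0.497 -0.067  0.055] max [ 0.557 -0.004  0.075] mid [ 0.5268 -0.0362  0.0647]
vial1 110 med [0.7256 0.2394 0.0581] min [0.716 0.229 0.046] max [0.737 0.25  0.061] mid [0.7262 0.2397 0.0551]
vial2 108 med [0.7125 0.1893 0.0582] min [
[... 796 characters left out ...]
max [0.595 0.078 0.018] mid [0.5756 0.0737 0.0148]
cw 422 med [ 0.5882 -0.0441  0.186 ] min [ 0.575 -0.067  0.106] max [ 0.624 -0.025  0.192] mid [ 0.5891 -0.0454  0.1647]
post 429 med [ 0.6087 -0.0094  0.1099] min [ 0.588 -0.029  0.1  ] max [0.63  0.025 0.13 ] mid [ 0.6087 -0.0039  0.1125]
foot 615 med [ 0.6334 -0.0028  0.0076] min [ 0.591 -0.049  0.002] max [0.672 0.023 0.018] mid [ 0.6291 -0.0127  0.0072]
bar [0.10137039 0.9948487  0.6084525  0.13752297] 84.18191 0.10033893
rL [ 0.99464595 -0.10334113  0.6199272   0.1474617 ] -5.9316 0.014440957
rR [ 0.99480724 -0.10177724  0.6192413   0.0693352 ] -5.8415213 0.014494648
stop [0.10649305 0.9943134  0.6995096  0.10466065] 83.8868 0.03782407
```

View pics/crop1.png

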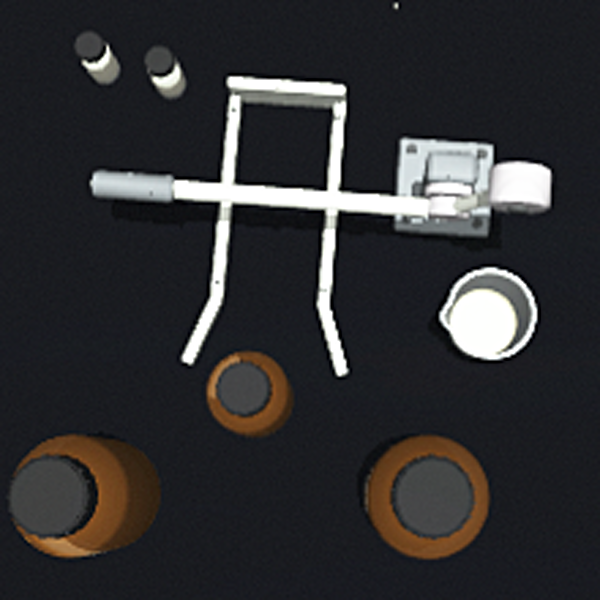

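The crop shows the small amber bottle at crop (247,393), that is top (280,253), centred before the lane mouth. It is clearly smaller than the two others.

From the fits, the gate origin is about (0.6056, 0.1098) with yaw -5.9°. The bottle sits at gate (-129, +3) mm. I'll raise the tool and swing round, fingers shut.

Call:
{"method": "send_rows", "body": {"targets": [[0, 0, 40, 0, 0, -5], [0, 0, 40, 0, 0, -5], [0, 0, 40, 0, 0, -5], [0, 0, 40, 0, 0, -5], [34, 35, 0, 0, 0, 0]], "fingers": 0}}

```text
time_s: 0.72
position: [0.1921, -0.5987, 0.3553]
tcp_rot: [179.5, -0.0, -6.1]
force: [0.6, -0.8, 0.1]
grip_width: 0.0001
gripper_force: 0.0
```

Call:
{"method": "send_rows", "body": {"targets": [[34, 35, 0, 0, 0, 0], [34, 35, 0, 0, 0, 0], [34, 35, 0, 0, 0, 0], [34, 35, 0, 0, 0, 0], [34, 35, 0, 0, 0, 0]]}}

```text
time_s: 1.35
position: [0.3672, -0.4178, 0.3507]
tcp_rot: [-180.0, 0.0, -5.5]
force: [-0.2, -0.2, 0.1]
grip_width: 0.0
gripper_force: 0.0
```

Call:
{"method": "send_rows", "body": {"targets": [[18, 42, 0, 0, 0, 0], [18, 42, 0, 0, 0, 0], [18, 42, 0, 0, 0, 0], [18, 42, 0, 0, 0, 0], [18, 42, 0, 0, 0, 0]]}}

```text
time_s: 1.98
position: [0.4566, -0.2078, 0.3507]
tcp_rot: [-180.0, 0.0, -5.5]
force: [-0.6, -0.2, 0.2]
grip_width: -0.0001
gripper_force: 0.0
```

Call:
{"method": "send_rows", "body": {"targets": [[18, 42, 0, 0, 0, 0], [18, 42, 0, 0, 0, 0], [18, 42, 0, 0, 0, 0], [18, 42, 0, 0, 0, 0], [18, 42, 0, 0, 0, 0]]}}

```text
time_s: 2.6
position: [0.5466, 0.0018, 0.3507]
tcp_rot: [180.0, 0.0, -5.5]
force: [0.5, -0.8, 0.1]
grip_width: 0.0001
gripper_force: 0.0
```

Call:
{"method": "send_rows", "body": {"targets": [[2, 40, 0, -1, -10, 0], [2, 40, 0, -1, -10, 0], [2, 40, 0, -1, -10, 0], [2, 42, 0, -1, -10, 0], [1, 42, 0, 0, 0, 0]]}}

```text
time_s: 3.22
position: [0.5488, 0.203, 0.3431]
tcp_rot: [179.0, -39.8, -4.9]
force: [1.3, 0.5, 0.1]
grip_width: 0.0001
gripper_force: 0.0
```

Call:
{"method": "send_rows", "body": {"targets": [[0, 0, 0, 0, 0, 0], [0, 0, -35, 0, 0, 0], [0, 0, -40, 0, 0, 0], [0, 0, -40, 0, 0, 0], [0, 0, -40, 0, 0, 0]]}}

```text
time_s: 3.85
position: [0.5463, 0.1963, 0.214]
tcp_rot: [-179.7, -40.1, -5.5]
force: [-17.5, 15.7, -6.8]
grip_width: 0.0003
gripper_force: 0.0
```

Call:
{"method": "send_rows", "body": {"targets": [[0, 0, -40, 0, 0, 0], [0, 0, -25, 0, 0, 0], [0, 0, -10, 0, 0, 0], [0, 0, 0, 0, 0, 0], [0, 0, 0, 0, 0, 0]]}}

```text
time_s: 4.47
position: [0.5194, 0.1776, 0.1731]
tcp_rot: [-178.8, -39.9, -5.2]
force: [-0.7, -0.2, -0.1]
grip_width: -0.0004
gripper_force: 0.0
```

```bash
python3 - <<'E'
from h import *
s=env.get_state();print(s["position"],s["tcp_rot"],s["joint_positions"].round(1))
im,_=grab("scene");im2,_=grab("top")
save("b.png",np.vstack([cv2.resize(im[100:330,150:450],(600,300)),cv2.resize(im2[100:330,150:450],(600,300))]))
E
```

```text
[0.51940699 0.17759242 0.17312222] [-178.82602477  -39.91895218   -5.19912123] [  52.7  -12.1  -84.9  133.4   38.1   19.3 -163.4]
```

View pics/b.png

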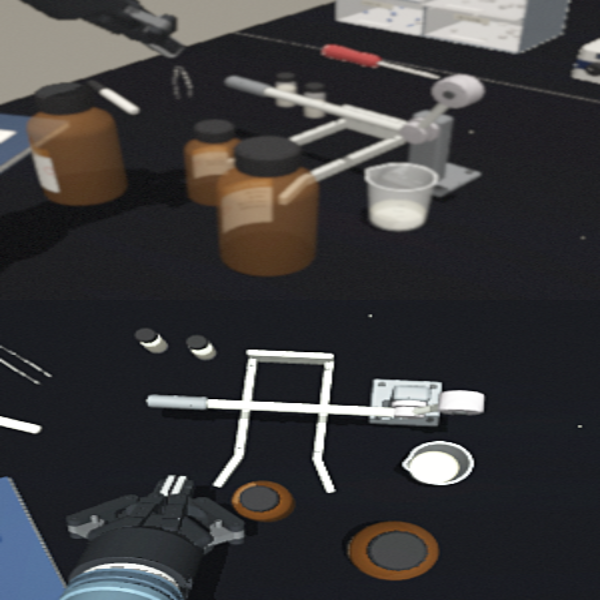

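Joints 3 and 7 have drifted onto their limits (-84.9, -163.4) because the swing was taken with the upper arm near vertical. The picture shows the gripper short of the pad, and the scene is untouched. I'll go back along the path, then swing out again at a larger radius so that joint 1 does the turning.

Call:
{"method": "send_rows", "body": {"targets": [[0, 0, 40, 0, 0, 0], [0, 0, 40, 0, 0, 0], [0, 0, 40, 0, 0, 0], [0, 0, 40, 0, 0, 0], [0, 0, 20, 0, 0, 0]]}}

```text
time_s: 5.2
position: [0.5205, 0.1776, 0.3422]
tcp_rot: [-178.9, -40.4, -5.1]
force: [-0.1, 0.7, -0.4]
grip_width: -0.0002
gripper_force: 0.0
```

Call:
{"method": "send_rows", "body": {"targets": [[0, -40, 0, 1, 10, 0], [0, -40, 0, 1, 10, 0], [0, -40, 0, 1, 10, 0], [0, -40, 0, 1, 10, 0], [0, -40, 0, 0, 0, 0]]}}

```text
time_s: 5.82
position: [0.5222, -0.0265, 0.3359]
tcp_rot: [-178.7, 0.4, -5.3]
force: [-1.0, -0.8, 0.0]
grip_width: 0.0
gripper_force: 0.0
```

```bash
python3 - <<'E'
from h import *
s=env.get_state();print(s["position"],s["tcp_rot"],s["joint_positions"].round(1))
E
```

```text
[ 0.52220375 -0.02647766  0.33589456] [-178.6529541     0.35812214   -5.32511006] [ 15.1   3.7 -16.5  96.8  -0.3  79.8 -96.6]
```

Call:
{"method": "send_rows", "body": {"targets": [[30, 35, 0, 0, 0, 4.6], [30, 40, 0, 0, 0, 4.6], [0, 45, 0, 0, 0, 4.6], [-10, 48, 0, 0, 0, 4.6], [-12, 49, 0, 0, 0, 4.6]]}}

```text
time_s: 6.45
position: [0.5578, 0.1943, 0.3379]
tcp_rot: [-178.7, 0.1, 17.9]
force: [1.4, 0.0, 0.0]
grip_width: -0.0002
gripper_force: 0.0
```

Call:
{"method": "send_rows", "body": {"targets": [[0, 0, 0, 3.1, -9.5, 0], [0, 0, 0, 3.1, -9.5, 0], [0, 0, 0, 3.1, -9.5, 0], [0, 0, 0, 0, 0, 0], [0, 0, 0, 0, 0, 0]]}}

```text
time_s: 7.08
position: [0.5587, 0.1935, 0.34]
tcp_rot: [-178.5, -30.0, 17.7]
force: [0.7, -0.5, 0.7]
grip_width: 0.0002
gripper_force: 0.0
```

```bash
python3 - <<'E'
from h import *
s=env.get_state();print(s["position"],s["tcp_rot"],s["joint_positions"].round(1))
E
```

```text
[0.55870545 0.19348114 0.34003566] [-178.5425274   -30.00258839   17.70348355] [  5.8  -9.2 -26.5 113.4  -5.2  44.9 -90.7]
```

Call:
{"method": "send_rows", "body": {"targets": [[0, -2, -40, 0, 0, 0], [0, 0, -45, 0, 0, 0], [0, 0, -45, 0, 0, 0], [0, 0, -45, 0, 0, 0], [0, 0, -45, 0, 0, 0]]}}

```text
time_s: 7.7
position: [0.5625, 0.1931, 0.12]
tcp_rot: [-178.4, -30.2, 17.6]
force: [1.6, -1.1, -0.8]
grip_width: -0.0001
gripper_force: 0.0
```

```bash
python3 - <<'E'
from h import *
s=env.get_state();print(s["position"],s["tcp_rot"],s["joint_positions"].round(1))
E
```

```text
[0.5625345  0.19308706 0.12001948] [-178.39081625  -30.210172     17.56741417] [   3.     7.4  -27.9  127.7   17.9   16.2 -111.6]
```

Call:
{"method": "send_rows", "body": {"targets": [[8, 2.5, -16, 0, 0, 0], [8, 2.5, -16, 0, 0, 0], [8, 2.5, -16, 0, 0, 0], [8, 2.5, -16, 0, 0, 0], [8, 2.5, -14, 0, 0, 0]]}}

```text
time_s: 8.32
position: [0.6029, 0.2055, 0.0412]
tcp_rot: [-178.5, -30.1, 17.7]
force: [-0.0, -0.7, 0.8]
grip_width: 0.0
gripper_force: 0.0
```

```bash
python3 - <<'E'
from h import *
s=env.get_state();print(s["position"],s["tcp_rot"],s["joint_positions"].round(1))
im,_=grab("scene");im2,_=grab("top")
save("c.png",np.vstack([cv2.resize(im[120:250,200:420],(600,300)),cv2.resize(im2[100:330,150:450],(600,300))]))
E
```

```text
[0.60286919 0.20551457 0.04123051] [-178.5379965   -30.13380476   17.65637097] [ -13.2   19.   -11.1  125.2   38.6    7.5 -131.8]
```

View pics/c.png

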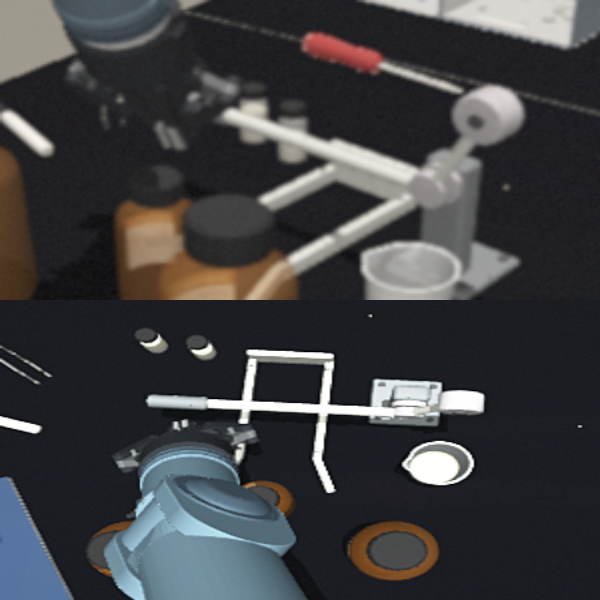

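Call:
{"method": "send_rows", "body": {"targets": [[0, 0, 15, 0, 0, 0], [0, -1, 18, 0, 0, 0], [0, -1, 18, 0, 0, 0], [0, -2, 18, 0, 0, 0], [0, -2, 18, 0, 0, 0]]}}

```text
time_s: 9.05
position: [0.6003, 0.1984, 0.1302]
tcp_rot: [-178.5, -30.1, 17.6]
force: [0.3, 0.1, 0.1]
grip_width: 0.0002
gripper_force: 0.0
```

```bash
cat > bar.py <<'E'
from h import *
s=env.get_state();print(s["position"],s["tcp_rot"],s["joint_positions"].round(1))
O=np.array([.6056,.1098,0]);c,sn=np.cos(np.radians(-5.9)),np.sin(np.radians(-5.9));Rg=np.array([[c,-sn,0],[sn,c,0],[0,0,1]])
im,W=grab("scene");G=((W-O)@Rg)*1000
m=(abs(G[...,0])<10)&(G[...,1]>-80)&(G[...,1]<140)&(G[...,2]>60)
P=G[m]
for y in range(-80,130,20):
    q=P[(P[:,1]>=y)&(P[:,1]<y+20)]
    if len(q)>3: print(y+10,len(q),np.median(q,0).round(0))
cv2.imwrite("pics/last_scene.png",im[...,::-1])
E
python3 bar.py
```

```text
[0.60025065 0.19844488 0.13016092] [-178.48739187  -30.09094309   17.63852909] [   6.6   11.   -31.1  122.4   20.6   19.  -112.3]
-70 62 [ -5. -70.  98.]
-50 57 [ -5. -50.  99.]
-30 55 [ -5. -30.  99.]
-10 52 [-5. -9. 98.]
10 52 [-5. 10. 98.]
30 49 [-5. 30. 98.]
50 48 [-5. 50. 98.]
70 70 [ -6.  69. 100.]
90 61 [ -7.  91. 101.]
110 52 [ -7. 108. 101.]
```

The bar is still level and the force is zero. The fingers are slimmer than I assumed and passed on the near side of the bar, so I'll back out, drop down and go in deeper.

Call:
{"method": "send_rows", "body": {"targets": [[-17, -5, 0, 0, 0, 0], [-17, -5, 0, 0, 0, 0], [9, 3, -16, 0, 0, 0], [9, 3, -16, 0, 0, 0], [9, 3, -16, 0, 0, 0]]}}

```text
time_s: 9.72
position: [0.5931, 0.1972, 0.0802]
tcp_rot: [-178.5, -30.1, 17.6]
force: [0.5, 0.3, -0.1]
grip_width: 0.0
gripper_force: 0.0
```

Call:
{"method": "send_rows", "body": {"targets": [[9, 3, -16, 0, 0, 0], [9, 3, -16, 0, 0, 0], [6, 2, -10, 0, 0, 0], [0, 0, 0, 0, 0, 0]]}}

```text
time_s: 10.22
position: [0.616, 0.2053, 0.0371]
tcp_rot: [-178.6, -29.9, 17.7]
force: [-0.2, -0.1, 0.0]
grip_width: 0.0001
gripper_force: 0.0
```

```bash
python3 bar.py
```

```text
[0.61597064 0.20531416 0.03714552] [-178.55375153  -29.93338357   17.711613  ] [ -10.2   20.8  -13.8  123.4   40.9    8.3 -132.9]
-70 61 [ -5. -70.  98.]
-50 55 [ -5. -50.  98.]
-30 56 [ -5. -30.  98.]
-10 54 [ -5. -11.  98.]
10 50 [-5. 11. 98.]
30 50 [-5. 30. 98.]
50 44 [-5. 49. 98.]
70 7 [-7. 64. 93.]
```

Call:
{"method": "send_rows", "body": {"targets": [[6, 0, 10, 0, 0, 0], [6, 0, 10, 0, 0, 0], [0, 0, 10, 0, 0, 0], [0, -1, 10, 0, 0, 0], [0, -1, 12, 0, 0, 0]]}}

```text
time_s: 10.9
position: [0.6184, 0.2011, 0.084]
tcp_rot: [-178.6, -29.0, 17.8]
force: [-10.4, -1.0, -2.8]
grip_width: -0.0
gripper_force: 4.8
```

```bash
python3 bar.py
```

```text
[0.61836709 0.20113949 0.08396966] [-178.6433264   -29.03451466   17.79624847] [   2.8   17.5  -27.4  121.    31.2   16.3 -121.3]
-70 66 [ -5. -70. 108.]
-50 63 [ -5. -51. 112.]
-30 62 [ -5. -31. 117.]
-10 61 [ -4. -10. 121.]
10 59 [ -5.  10. 125.]
30 54 [ -5.  30. 129.]
50 58 [ -5.  49. 133.]
70 35 [ -7.  63. 134.]
```

Call:
{"method": "send_rows", "body": {"targets": [[-2, -2, 12, 0, 0, 0], [-1, -3, 12, 0, 0, 0], [0, -4, 12, 0, 0, 0], [0, -5, 11, 0, 0, 0], [0, -5, 11, 0, 0, 0]]}}

```text
time_s: 11.58
position: [0.6167, 0.1818, 0.1427]
tcp_rot: [-178.6, -29.1, 17.7]
force: [-7.9, -1.1, -1.8]
grip_width: -0.0002
gripper_force: 3.9
```

```bash
python3 bar.py
```

```text
[0.61671187 0.18175415 0.14266968] [-178.60127083  -29.08848705   17.72284025] [  14.5   12.2  -37.   119.5   18.7   22.5 -107.5]
-70 82 [ -4. -70. 126.]
-50 83 [ -4. -50. 137.]
-30 76 [ -4. -30. 149.]
-10 78 [ -4. -10. 160.]
10 73 [ -4.   9. 171.]
30 82 [ -4.  30. 183.]
50 61 [ -7.  45. 193.]
```

Call:
{"method": "send_rows", "body": {"targets": [[0, -6, 11, 0, 0, 0], [-1, -7, 11, 0, 0, 0], [-1, -7, 10, 0, 0, 0], [-1, -8, 9, 0, 0, 0], [-1, -8, 9, 0, 0, 0]]}}

```text
time_s: 12.25
position: [0.6133, 0.1463, 0.1929]
tcp_rot: [-178.5, -29.1, 17.7]
force: [-7.2, -0.9, -2.2]
grip_width: 0.0
gripper_force: 3.3
```

```bash
python3 bar.py
```

```text
[0.61332419 0.14632708 0.19294333] [-178.49959161  -29.1431241    17.71068661] [ 25.1   6.7 -42.5 118.2   4.8  27.7 -91.5]
-70 115 [ -4. -70. 154.]
-50 111 [ -4. -50. 175.]
-30 108 [ -4. -30. 197.]
-10 117 [ -5. -10. 219.]
10 110 [ -6.   7. 240.]
30 4 [  4.  30. 270.]
```

Call:
{"method": "send_rows", "body": {"targets": [[-1, -8, 8, 0, 0, 0], [-1, -8, 7, 0, 0, 0], [-1, -8, 6, 0, 0, 0], [-1, -8, 5, 0, 0, 0], [-1, -8, 5, 0, 0, 0]]}}

```text
time_s: 12.92
position: [0.6104, 0.107, 0.2256]
tcp_rot: [-178.5, -29.4, 17.7]
force: [-3.2, 0.1, -2.4]
grip_width: 0.0
gripper_force: 1.9
```

```bash
python3 bar.py
```

```text
[0.61040014 0.10704623 0.22560134] [-178.48217231  -29.4218658    17.72895838] [ 31.6   2.6 -42.8 117.5  -6.1  31.7 -78.2]
-70 172 [ -4. -70. 197.]
-50 196 [ -4. -49. 237.]
-30 164 [ -6. -34. 272.]
-10 15 [ -1. -18. 306.]
```

Call:
{"method": "send_rows", "body": {"targets": [[0, -8, 4, 0, 0, 0], [0, -8, 4, 0, 0, 0], [0, -8, 4, 0, 0, 0], [-15, 0, 0, 0, 0, 0], [-25, 0, 5, 0, 0, 0]]}}

```text
time_s: 13.6
position: [0.5745, 0.0835, 0.246]
tcp_rot: [-178.5, -30.0, 17.7]
force: [-0.2, 0.3, -0.0]
grip_width: 0.0006
gripper_force: 0.0
```

Call:
{"method": "send_rows", "body": {"targets": [[-25, 10, 15, 0, 0, 0], [-25, 10, 20, 0, 0, 0], [-25, 0, 20, -3.1, 9.5, 0], [-25, 0, 10, -3.1, 9.5, 0], [0, 0, 0, 0, 0, 0]]}}

```text
time_s: 14.22
position: [0.4773, 0.1055, 0.3134]
tcp_rot: [-178.7, -10.3, 17.9]
force: [1.2, -0.4, -0.1]
grip_width: 0.0001
gripper_force: 0.0
```

Call:
{"method": "send_rows", "body": {"targets": [[0, 0, 0, 0, 0, -8], [0, 0, 0, 0, 0, -8], [0, 0, 0, 0, 0, -8], [0, 0, 0, 0, 0, 0], [0, 0, 0, 0, 0, 0]], "fingers": 30}}

```text
time_s: 14.85
position: [0.474, 0.1027, 0.3096]
tcp_rot: [-178.7, -9.9, -6.2]
force: [-0.3, 0.2, -0.5]
grip_width: 0.03
gripper_force: 0.0
```

```bash
python3 bar.py; python3 - <<'E'
from h import *
im2,W=grab("top"); im=cv2.imread("pics/last_scene.png")[...,::-1]
save("d.png",np.vstack([cv2.resize(im[100:330,150:450],(600,300)),cv2.resize(im2[100:330,150:450],(600,300))]))
P=W[235:272,262:302].reshape(-1,3);P=P[(P[:,2]>.095)&(P[:,2]<.14)];print(len(P),P.mean(0) if len(P) else 0)
E
```

```text
[0.47401337 0.10270633 0.30958986] [-178.69938078   -9.92416226   -6.19317541] [  41.2  -10.1  -53.   109.9   -6.8   66.5 -105.9]
0 0
```

View pics/d.png

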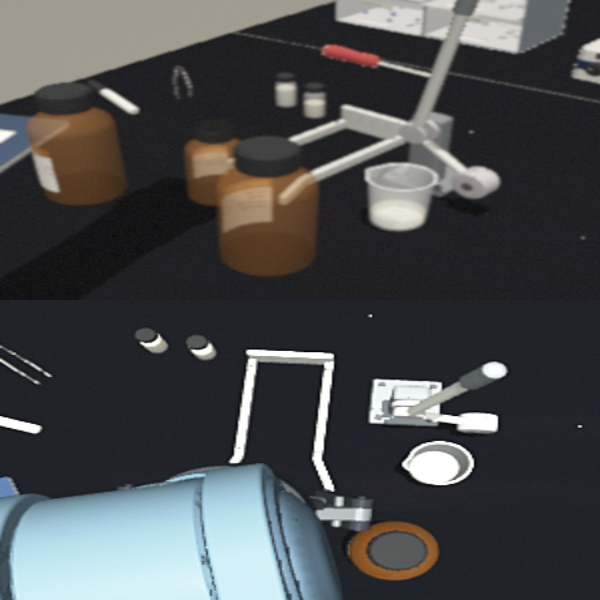

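The barrier stands raised and the bottle is still at its place before the mouth. Next I'll measure the gripper's width in the tool frame, because it has to drop between the two big bottles (a gap of about 148 mm).

```bash
python3 - <<'E'
from h import *
from scipy.spatial.transform import Rotation as Ro
for n in("scene","top"):
    s=env.get_state();R=Ro.from_euler("xyz",s["tcp_rot"],degrees=True).as_matrix()
    im,W=grab(n);T=((W-s["position"])@R)*1000
    print(n)
    for a in range(-160,10,15):
        m=(T[...,2]>=a)&(T[...,2]<a+15)&(abs(T[...,0])<60)&(abs(T[...,1])<90)
        q=T[m]
        if len(q)>5: print(a,len(q),np.percentile(q,[1,99],axis=0)[:,:2].round(0).tolist())
z=np.load("top0.npz")["W"];zs=np.load("scene0.npz")["W"]
for nm,c in(("L",(.4139,.2377)),("R",(.4085,.0115)),("small",(.4777,.1264))):
  for W in(z,zs):
    r=np.hypot(W[...,0]-c[0],W[...,1]-c[1])
    print(nm,[(a,round(float(np.percentile(r[(r<.05)&(W[...,2]>a/1000)&(W[...,2]<a/1000+.01)],85)),3)) for a in range(20,160,10) if ((r<.05)&(W[...,2]>a/1000)&(W[...,2]<a/1000+.01)).sum()>8])
E
```

```text
scene
-145 354 [[-20.0, -17.0], [9.0, 66.0]]
-130 756 [[-18.0, -59.0], [12.0, 63.0]]
-115 625 [[-18.0, -53.0], [12.0, 57.0]]
-100 571 [[-14.0, -48.0], [11.0, 49.0]]
-85 300 [[-14.0, -29.0], [10.0, 31.0]]
-70 331 [[-13.0, -28.0], [10.0, 29.0]]
-55 265 [[-12.0, -25.0], [10.0, 29.0]]
top
-160 120 [[-5.0, 36.0], [11.0, 49.0]]
-145 479 [[-11.0, -64.0], [14.0, 66.0]]
-130 60 [[-11.0, -58.0], [13.0, 58.0]]
-115 61 [[-11.0, -55.0], [13.0, 54.0]]
-100 60 [[2.0, 31.0], [14.0, 47.0]]
L [(20, 0.041), (30, 0.041), (40, 0.04), (50, 0.04), (60, 0.04), (70, 0.04), (80, 0.039), (90, 0.039), (100, 0.039), (110, 0.037), (120, 0.032), (130, 0.025), (140, 0.024), (150, 0.024)]
L [(20, 0.042), (30, 0.041), (40, 0.041), (50, 0.041), (60, 0.041), (70, 0.041), (80, 0.041), (90, 0.041), (100, 0.04), (110, 0.038), (120, 0.032), (130, 0.024), (140, 0.025), (150, 0.025)]
R [(100, 0.039), (110, 0.037), (120, 0.032), (130, 0.025), (150, 0.024)]
R [(20, 0.042), (30, 0.041), (40, 0.042), (50, 0.041), (60, 0.041), (70, 0.041), (80, 0.041), (90, 0.041), (100, 0.041), (110, 0.039), (120, 0.033), (130, 0.026), (140, 0.027), (150, 0.026)]
small [(20, 0.028), (30, 0.027), (50, 0.026), (60, 0.027), (70, 0.028), (80, 0.025), (90, 0.019), (100, 0.017), (110, 0.016)]
small [(20, 0.029), (30, 0.029), (40, 0.029), (50, 0.028), (60, 0.028), (70, 0.028), (80, 0.026), (90, 0.019), (100, 0.019), (110, 0.017)]
```

The gripper is only about ±31 mm wide below the big bottles' shoulders and ±55 mm at cap height, so there is ample room. I'll go behind the bottle and down.

Call:
{"method": "send_rows", "body": {"targets": [[-22, 9, 0, 0, 0, 0], [-22, 9, 0, 0, 0, 0], [-23, 10, 0, 0, 0, 0], [0, 0, -30, 0, 0, 0], [0, 0, -40, 0, 0, 0]]}}

```text
time_s: 15.68
position: [0.4088, 0.1318, 0.241]
tcp_rot: [-178.7, -10.2, -6.2]
force: [0.4, -0.0, -0.0]
grip_width: 0.0303
gripper_force: 0.0
```

```bash
python3 - <<'E'
from h import *
s=env.get_state();print(s["position"],s["tcp_rot"],s["joint_positions"].round(1))
E
```

```text
[0.40876277 0.13182719 0.24101228] [-178.67998035  -10.20269497   -6.20251257] [  38.   -17.7  -53.6  121.5  -13.5   59.6 -105.8]
```

Call:
{"method": "send_rows", "body": {"targets": [[0, 0, -40, 0, 0, 0], [0, 0, -40, 0, 0, 0], [0, 0, -30, 0, 0, 0], [0, 0, 0, 0, 0, 0]]}}

```text
time_s: 16.18
position: [0.405, 0.1311, 0.1283]
tcp_rot: [-178.7, -9.6, -6.2]
force: [1.5, 0.9, 0.8]
grip_width: 0.0299
gripper_force: 0.0
```

```bash
python3 - <<'E'
from h import *
s=env.get_state();print(s["position"],s["tcp_rot"],s["joint_positions"].round(1))
E
```

```text
[0.4049743  0.13105665 0.1283044 ] [-178.6573364    -9.58493462   -6.20788868] [  43.5   -5.   -66.3  129.2   -1.6   43.8 -118.1]
```

Call:
{"method": "send_rows", "body": {"targets": [[2, 0, -30, 0, 0, 0], [0, 0, -30, 0, 0, 0], [0, 0, -20, 0, 0, 0], [0, 0, -9, 0, 0, 0], [0, 0, 0, 0, 0, 0]]}}

```text
time_s: 16.8
position: [0.4104, 0.1312, 0.0419]
tcp_rot: [-178.7, -10.0, -6.3]
force: [0.5, 0.4, 0.7]
grip_width: 0.0299
gripper_force: 0.0
```

```bash
python3 - <<'E'
from h import *
s=env.get_state();print(s["position"],s["tcp_rot"],s["joint_positions"].round(1))
im,_=grab("scene");im2,_=grab("top")
save("e.png",np.vstack([cv2.resize(im[100:330,100:400],(600,300)),cv2.resize(im2[150:380,150:450],(600,300))]))
E
```

```text
[0.41041665 0.13121869 0.04190317] [-178.69911799   -9.95311728   -6.29746586] [  34.4   13.8  -63.6  132.8   29.9   35.5 -147.5]
```

View pics/e.png

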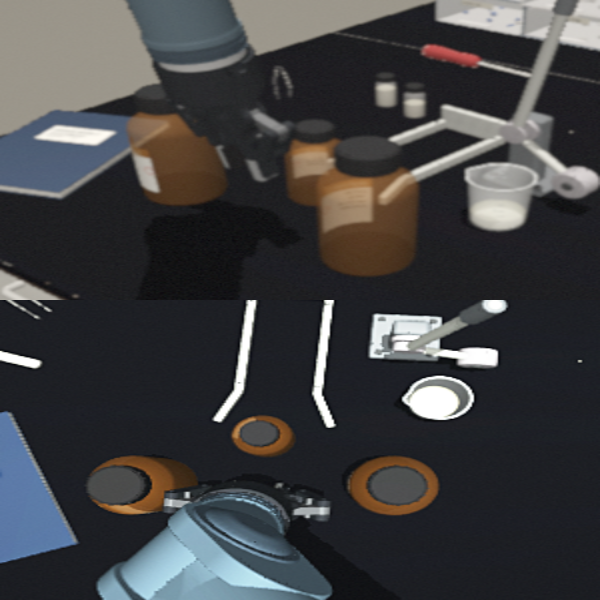

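The fingers (about (250,165) in the upper crop) stand behind the small bottle at (313,165), between the two big ones and clear of both. I'll push along the lane, direction (0.995, -0.103).

Call:
{"method": "send_rows", "body": {"targets": [[8, -0.8, 0, 0, 0, 0], [8, -0.8, 0, 0, 0, 0], [6, -0.6, 0, 0, 0, 0], [5, -0.5, 0, 0, 0, 0], [5, -0.5, 0, 0, 0, 0]]}}

```text
time_s: 17.52
position: [0.4416, 0.1281, 0.0413]
tcp_rot: [-178.7, -9.9, -6.3]
force: [0.4, 0.3, 0.9]
grip_width: 0.0297
gripper_force: 0.0
```

Call:
{"method": "send_rows", "body": {"targets": [[5, -0.5, 0, 0, 0, 0], [5, -0.5, 0, 0, 0, 0], [5, -0.5, 0, 0, 0, 0], [5, -0.5, 0, 0, 0, 0], [5, -0.5, 0, 0, 0, 0]]}}

```text
time_s: 18.15
position: [0.4691, 0.1305, 0.0444]
tcp_rot: [-178.4, -10.2, -6.1]
force: [-8.3, 3.6, 23.4]
grip_width: 0.0299
gripper_force: 9.7
```

```bash
cat > bot.py <<'E'
from h import *
s=env.get_state();print(s["position"],s["tcp_rot"],s["joint_positions"].round(1))
O=np.array([.6056,.1098,0]);c,sn=np.cos(np.radians(-5.9)),np.sin(np.radians(-5.9));Rg=np.array([[c,-sn,0],[sn,c,0],[0,0,1]])
print("tcp gate",((s["position"]-O)@Rg*1000).round(1))
for n in("top","scene"):
    im,W=grab(n);G=((W-O)@Rg)*1000
    m=(im.max(-1)<95)&(abs(G[...,1])<40)&(G[...,0]>-160)&(G[...,0]<90)&(G[...,2]>111)&(G[...,2]<122)
    q=G[m]
    if len(q)>10: print(n,len(q),"cap",np.median(q,0).round(1),((np.percentile(q,3,axis=0)+np.percentile(q,97,axis=0))/2).round(1),np.ptp(q,axis=0).round(0))
E
python3 bot.py
```

```text
[0.46911878 0.13052119 0.04435667] [-178.37737396  -10.22788311   -6.10034805] [  31.3   20.1  -59.1  126.3   35.3   38.3 -147.8]
tcp gate [-137.9    6.6   44.4]
top 309 cap [-109.8    9.5  116.4] [-109.6    9.4  116.1] [33. 34. 10.]
scene 76 cap [-152.7   18.3  115.3] [-128.8   -0.8  116.3] [65. 48. 11.]
```

There is 23 N upward on the tool. The gripper's body is probably riding on the bottle's cap, which has moved about 19 mm. I'll back off and tilt more so that the body stays behind the cap.

Call:
{"method": "send_rows", "body": {"targets": [[-8, 0, 0, 0, 0, 0], [-12, 0, 0, 0, 0, 0], [-10, 0, 0, 0, 0, 0], [0, 0, 0, -0.7, -7, 0], [0, 0, 0, -0.7, -7, 0]]}}

```text
time_s: 18.88
position: [0.4293, 0.116, 0.0307]
tcp_rot: [179.5, -17.7, -5.5]
force: [-0.5, -1.0, -1.4]
grip_width: 0.0302
gripper_force: 0.0
```

```bash
python3 bot.py; python3 - <<'E'
from h import *
im,_=grab("scene");im2,_=grab("top")
save("f.png",np.vstack([cv2.resize(im[120:270,130:330],(600,300)),cv2.resize(im2[180:330,190:390],(600,300))]))
E
```

```text
[0.42928724 0.11596618 0.03067542] [179.53797446 -17.66400126  -5.54190101] [  15.7    9.5  -45.5  137.    39.8   27.1 -158.5]
tcp gate [-176.   -12.    30.7]
top 302 cap [-128.7    2.2  114.5] [-128.4    2.2  114.3] [33. 33.  6.]
scene 182 cap [-132.8    2.2  114.2] [-132.5    2.4  113.7] [34. 33.  6.]
```

View pics/f.png

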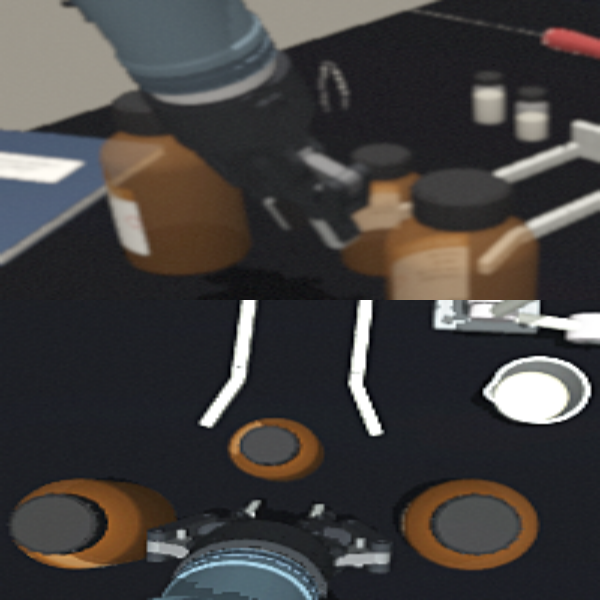

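The pictures show the bottle upright back at gate x = -128, so it had jammed against the gripper and come back with it. The last joint is also near its limit (-158°). I'll go up, make a half turn about the tool axis (same grasp), and come back with more tilt and closed fingers' body behind the cap.

Call:
{"method": "send_rows", "body": {"targets": [[-5, 0, 10, 0, 0, 0], [0, 0, 40, 0, 0, 0], [0, 0, 45, 0, 0, 0], [0, 0, 45, 0.8, 8, 0], [0, 0, 45, 0.8, 8, 0]]}}

```text
time_s: 19.7
position: [0.4275, 0.1172, 0.2194]
tcp_rot: [179.7, -1.5, -5.6]
force: [0.8, 0.2, -0.5]
grip_width: 0.0296
gripper_force: 0.0
```

Call:
{"method": "send_rows", "body": {"targets": [[10, 0, 45, 0.8, 8, 0], [20, 0, 30, 0, 0, 10], [20, 0, 0, 0, 0, 10], [20, 0, 0, 0, 0, 10], [0, 0, 0, 0, 0, 10]]}}

```text
time_s: 20.32
position: [0.4995, 0.1163, 0.2919]
tcp_rot: [179.9, 6.3, 34.6]
force: [-0.1, -0.0, -1.0]
grip_width: 0.03
gripper_force: 0.0
```

```bash
python3 bot.py
```

```text
[0.49945024 0.11631711 0.29193012] [179.89585252   6.26931482  34.56137335] [ 24.6  12.  -49.4  96.5  10.4  82.  -82.2]
tcp gate [-106.3   -4.4  291.9]
scene 181 cap [-132.2    0.6  114.2] [-131.3    1.9  113.6] [35. 35.  6.]
```

Call:
{"method": "send_rows", "body": {"targets": [[0, 0, 0, 0, 0, 10], [0, 0, 0, 0, 0, 10], [0, 0, 0, 0, 0, 10], [0, 0, 0, 0, 0, 10], [0, 0, 0, 0, 0, 10]]}}

```text
time_s: 21.05
position: [0.4975, 0.117, 0.2919]
tcp_rot: [179.7, 6.3, 84.5]
force: [-0.2, 0.1, 0.2]
grip_width: 0.0299
gripper_force: 0.0
```

Call:
{"method": "send_rows", "body": {"targets": [[0, 0, 0, 0, 0, 10], [0, 0, 0, 0, 0, 10], [0, 0, 0, 0, 0, 10], [0, 0, 0, 0, 0, 10], [0, 0, 0, 0, 0, 10]]}}

```text
time_s: 21.68
position: [0.4974, 0.1171, 0.2919]
tcp_rot: [179.7, 6.4, 134.5]
force: [0.2, -0.8, 0.1]
grip_width: 0.03
gripper_force: 0.0
```

Call:
{"method": "send_rows", "body": {"targets": [[-20, 0, 0, 0, 0, 10], [-20, 0, 0, 0, 0, 10], [-20, 0, 0, 0, 0, 10], [-20, 0, 0, 0, 0, 10], [0, 0, 0, -0.8, -8, 0]]}}

```text
time_s: 22.3
position: [0.4187, 0.1169, 0.292]
tcp_rot: [179.6, 14.6, 174.1]
force: [-0.8, 0.9, 0.0]
grip_width: 0.0301
gripper_force: 0.0
```

```bash
python3 bot.py
```

```text
[0.41867898 0.11692826 0.29198053] [179.60205973  14.62019674 174.12010044] [ 36.4 -23.  -48.1 119.5 -14.7  62.5  77.9]
tcp gate [-186.7  -12.1  292. ]
top 304 cap [-128.7    2.6  114.5] [-128.4    2.3  114.7] [33. 33.  7.]
scene 182 cap [-132.5    0.5  114.2] [-131.4    2.2  113.7] [34. 34.  5.]
```

Call:
{"method": "send_rows", "body": {"targets": [[0, 5, -35, 0, 0, 0], [0, 5, -40, 0, 0, 0], [0, 4, -40, 0, 0, 0], [0, 0, -40, -0.5, -5, 0], [0, 0, -30, -0.5, -5, 0]], "fingers": 20}}

```text
time_s: 23.02
position: [0.4179, 0.1328, 0.1059]
tcp_rot: [179.5, 24.6, 174.2]
force: [-0.0, 0.1, 0.1]
grip_width: 0.0202
gripper_force: 0.0
```

```bash
python3 bot.py
```

```text
[0.41794293 0.13283946 0.10586429] [179.51810544  24.55240966 174.22340539] [ 47.  -15.7 -74.2 138.8  -4.1  24.8  58.3]
tcp gate [-189.     3.6  105.9]
top 303 cap [-128.6    2.4  114.6] [-128.4    2.6  114.6] [33. 34.  8.]
scene 181 cap [-132.7    0.5  114.3] [-131.4    1.7  113.7] [34. 33.  5.]
```

Call:
{"method": "send_rows", "body": {"targets": [[3, 0, -18, 0, 0, 0], [3, 0, -18, 0, 0, 0], [2, 0, -18, 0, 0, 0], [0, 0, -18, 0, 0, 0], [0, 0, 0, 0, 0, 0]]}}

```text
time_s: 23.75
position: [0.4085, 0.1246, 0.0569]
tcp_rot: [-179.3, 21.7, 174.4]
force: [-0.4, 0.3, 0.6]
grip_width: 0.0202
gripper_force: 0.0
```

```bash
python3 bot.py
```

```text
[0.40845372 0.12461256 0.05694651] [-179.30523533   21.71173823  174.35823879] [ 48.1   8.  -82.2 139.9  47.3  30.4  11.7]
tcp gate [-197.6   -5.5   56.9]
top 304 cap [-128.5    2.4  114.6] [-128.4    2.5  114.5] [33. 34.  8.]
scene 183 cap [-132.1    0.5  114.2] [-131.5    2.   113.4] [33. 33.  5.]
```

Call:
{"method": "send_rows", "body": {"targets": [[4, 2, -5, -0.1, -1, 0], [4, 2, -6, -0.1, -1, 0], [4, 2, -6, -0.1, -1, 0], [3, 0.5, -6, 0, 0, 0], [0, 0, 0, 0, 0, 0]]}}

```text
time_s: 24.48
position: [0.4237, 0.1298, 0.0353]
tcp_rot: [-178.9, 25.1, 174.6]
force: [0.3, -1.1, 0.3]
grip_width: 0.0203
gripper_force: 0.0
```

```bash
python3 bot.py
```

```text
[0.42368183 0.12976807 0.03532557] [-178.88219822   25.12144057  174.61065905] [ 31.6  13.8 -69.2 140.9  67.2  32.6  -8.7]
tcp gate [-183.     1.2   35.3]
top 302 cap [-128.5    2.4  114.7] [-128.3    2.6  114.5] [33. 34.  7.]
scene 180 cap [-132.3    0.7  114.3] [-131.6    1.8  113.7] [34. 34.  5.]
```

Call:
{"method": "send_rows", "body": {"targets": [[5, -0.3, 0, 0, 0, 0], [5, -0.3, 0, 0, 0, 0], [4, -0.4, 0, 0, 0, 0], [4, -0.4, 0, 0, 0, 0], [4, -0.4, 0, 0, 0, 0]]}}

```text
time_s: 25.2
position: [0.4441, 0.1282, 0.0335]
tcp_rot: [-178.9, 24.9, 174.7]
force: [0.5, -0.1, 0.9]
grip_width: 0.0199
gripper_force: 0.0
```

```bash
python3 bot.py
```

```text
[0.44411484 0.12820502 0.03353138] [-178.93803702   24.91401932  174.67584175] [ 31.1  16.8 -67.2 138.8  69.2  33.7  -7.6]
tcp gate [-162.5    1.7   33.5]
top 302 cap [-128.5    2.5  114.6] [-128.4    2.6  114.5] [33. 34.  8.]
scene 182 cap [-131.9    0.8  114.1] [-131.8    1.6  113.7] [32. 34.  5.]
```

Call:
{"method": "send_rows", "body": {"targets": [[3, -0.3, 0, 0, 0, 0], [3, -0.3, 0, 0, 0, 0], [3, -0.3, 0, 0, 0, 0], [3, -0.3, 0, 0, 0, 0], [3, -0.3, 0, 0, 0, 0]]}}

```text
time_s: 25.92
position: [0.4592, 0.1267, 0.0337]
tcp_rot: [-178.9, 24.9, 174.7]
force: [-0.3, 0.5, 0.3]
grip_width: 0.0198
gripper_force: 0.0
```

```bash
python3 bot.py
```

```text
[0.4591911  0.126718   0.03369347] [-178.92714166   24.94186997  174.68898803] [ 30.9  18.5 -65.9 137.3  70.1  34.4  -6.6]
tcp gate [-147.4    1.8   33.7]
top 305 cap [-128.7    2.4  114.7] [-128.3    2.5  114.6] [33. 34.  7.]
scene 153 cap [-129.4   -0.7  114.3] [-129.2    2.1  113.7] [30. 35.  5.]
```

```bash
python3 - <<'E'
from h import *
im,_=grab("scene");im2,_=grab("top")
save("g.png",np.vstack([cv2.resize(im[160:260,180:320],(600,300)),cv2.resize(im2[220:320,220:360],(600,300))]))
E
```

```text
(no output)
```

View pics/g.png

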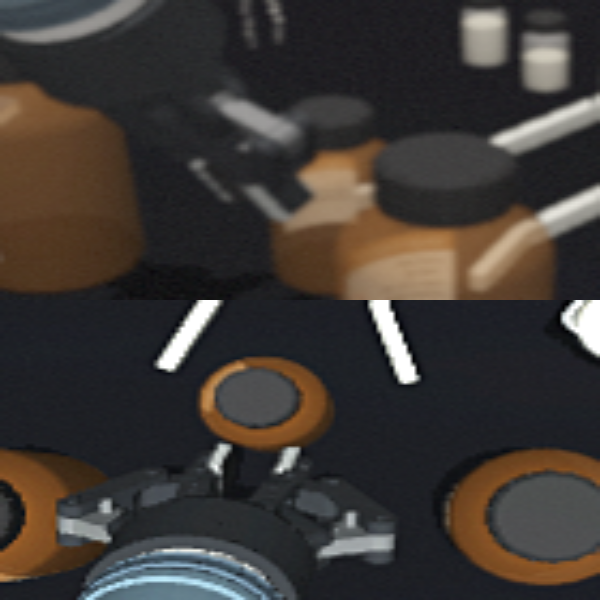

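The fingertips are just at the bottle's rear face, roughly a third up its height, with the cap clear of the gripper. The opened fingers stand a little farther back than the TCP. I'll lower slightly and go on pushing.

Call:
{"method": "send_rows", "body": {"targets": [[0, 0, -5, 0, 0, 0], [3, -0.3, 0, 0, 0, 0], [3, -0.3, 0, 0, 0, 0], [3, -0.3, 0, 0, 0, 0], [3, -0.3, 0, 0, 0, 0]]}}

```text
time_s: 26.75
position: [0.4713, 0.1257, 0.0288]
tcp_rot: [-178.9, 25.0, 174.7]
force: [-0.7, 0.2, 0.5]
grip_width: 0.02
gripper_force: 0.7
```

```bash
python3 bot.py
```

```text
[0.47133721 0.12569408 0.02882173] [-178.94359849   24.95481456  174.68608487] [ 29.8  20.5 -64.1 136.2  72.3  35.   -7.2]
tcp gate [-135.2    2.    28.8]
top 319 cap [-111.1    1.4  116.4] [-111.5    1.5  116.4] [67. 43. 10.]
scene 187 cap [-116.    -0.9  116. ] [-112.7    0.6  115.5] [34. 35.  9.]
```

```bash
cat >> bot.py <<'E'
    if len(q)>30:
        for k in range(2):
            A=np.c_[q[:,:2],np.ones(len(q))];co=np.linalg.lstsq(A,q[:,2],rcond=None)[0];r=abs(A@co-q[:,2]);q=q[r<3]
        print("  tilt slope x,y",co[:2].round(3),len(q))
    b=G[(im[...,0]>im[...,2]*1.5)&(abs(G[...,1])<45)&(G[...,0]>-175)&(G[...,0]<95)&(G[...,2]>8)&(G[...,2]<80)]
    for z in range(10,80,10):
        w=b[(b[:,2]>z)&(b[:,2]<z+10)]
        if len(w)>8: print("  z",z,len(w),"x",np.percentile(w[:,0],[3,97]).round(0),"y",np.percentile(w[:,1],[3,97]).round(0))
E
python3 bot.py
```

```text
[0.47159602 0.12550262 0.02888329] [-178.95019733   24.96426596  174.63999117] [ 29.8  20.5 -64.1 136.2  72.3  35.   -7.2]
tcp gate [-134.9    1.8   28.9]
top 326 cap [-110.6    1.2  116.4] [-114.9    1.2  116.3] [68. 55. 10.]
  tilt slope x,y [-0.115  0.032] 265
  z 10 11 x [-155. -133.] y [-22.  16.]
  z 20 17 x [-154. -132.] y [-22.  23.]
  z 30 21 x [-153. -127.] y [-23.  14.]
  z 40 23 x [-150. -124.] y [-23.  27.]
  z 50 20 x [-148. -131.] y [-22.  22.]
  z 60 34 x [-146. -122.] y [-24.  25.]
  z 70 41 x [-145. -115.] y [-25.  25.]
scene 186 cap [-116.7   -2.6  115.8] [-113.6   -0.3  115.6] [34. 33.  9.]
  tilt slope x,y [-0.082  0.098] 152
  z 10 63 x [-157. -150.] y [-13.  16.]
  z 20 65 x [-155. -148.] y [-12.  20.]
  z 30 60 x [-153. -147.] y [-11.  16.]
  z 40 61 x [-153. -145.] y [-13.  18.]
  z 50 26 x [-149. -137.] y [-18.  -4.]
  z 60 9 x [-141. -133.] y [-22. -12.]
  z 70 22 x [-141. -135.] y [-19. -13.]
```

The bottle is leaning about 0.13 rad, with its base still at -157. It is being pushed at z ≈ 67 mm, so the real fingertips sit roughly 40 mm behind the reported TCP. I'll back off gently and measure the tips.

Call:
{"method": "send_rows", "body": {"targets": [[-3, 0.3, 0, 0, 0, 0], [-4, 0.4, 0, 0, 0, 0], [-5, 0.5, 0, 0, 0, 0], [-6, 0.6, 0, 0, 0, 0], [-8, 0.8, 0, 0, 0, 0]]}}

```text
time_s: 27.58
position: [0.4446, 0.1282, 0.0288]
tcp_rot: [-178.9, 25.0, 174.7]
force: [-0.6, 0.2, 0.9]
grip_width: 0.0201
gripper_force: 0.0
```

Call:
{"method": "send_rows", "body": {"targets": [[-6, 0.6, 0, 0, 0, 0], [-6, 0.6, 0, 0, 0, 0], [0, 0, 0, 0, 0, 0]]}}

```text
time_s: 27.95
position: [0.4325, 0.1292, 0.0286]
tcp_rot: [-178.9, 24.9, 174.7]
force: [-0.6, 1.0, -0.1]
grip_width: 0.0203
gripper_force: 0.0
```

```bash
python3 bot.py; python3 - <<'E'
from h import *
from scipy.spatial.transform import Rotation as Ro
for n in("scene","top"):
    s=env.get_state();R=Ro.from_euler("xyz",s["tcp_rot"],degrees=True).as_matrix()
    im,W=grab(n);T=((W-s["position"])@R)*1000
    print(n)
    dark=(W[...,2]>.015)&~(im[...,0]>im[...,2]*1.4)
    for a in range(-90,15,6):
        m=dark&(T[...,2]>=a)&(T[...,2]<a+6)&(abs(T[...,0])<25)&(abs(T[...,1])<40)
        q=T[m]
        if len(q)>2: print(a,len(q),np.percentile(q,[1,99],axis=0)[:,:2].round(0).tolist())
E
```

```text
[0.43248967 0.12923154 0.0286437 ] [-178.88574761   24.94464708  174.74311875] [ 30.1  16.5 -67.3 140.1  70.4  33.6 -10.2]
tcp gate [-174.2    1.5   28.6]
top 299 cap [-128.5    2.8  114.6] [-128.3    2.5  114.5] [33. 34.  7.]
  tilt slope x,y [-0.021  0.027] 290
  z 40 12 x [-157. -137.] y [-22.   5.]
  z 60 9 x [-154. -123.] y [-23.  -7.]
  z 70 46 x [-156. -111.] y [-23.  30.]
scene 179 cap [-131.7    1.3  114.3] [-131.2    2.   113.8] [34. 33.  5.]
  tilt slope x,y [0.002 0.047] 177
  z 10 60 x [-159. -151.] y [-13.  17.]
  z 20 61 x [-158. -151.] y [-14.  15.]
  z 30 59 x [-159. -151.] y [-15.  15.]
  z 40 66 x [-158. -149.] y [-15.  15.]
  z 50 58 x [-158. -147.] y [-19.  17.]
  z 60 44 x [-158. -135.] y [-22.  16.]
  z 70 100 x [-157. -140.] y [-20.  15.]
scene
-90 25 [[-5.0, -39.0], [14.0, 19.0]]
-84 10 [[11.0, -24.0], [13.0, 16.0]]
-78 14 [[8.0, -18.0], [11.0, 17.0]]
-72 29 [[-6.0, -25.0], [11.0, 14.0]]
-66 54 [[-9.0, -25.0], [11.0, 14.0]]
-60 42 [[-10.0, -25.0], [11.0, 15.0]]
-54 44 [[-10.0, -25.0], [12.0, 12.0]]
-48 26 [[-10.0, -22.0], [12.0, 16.0]]
-42 9 [[-9.0, -18.0], [8.0, 11.0]]
top
-90 54 [[-15.0, -38.0], [6.0, 38.0]]
-84 27 [[-14.0, -28.0], [4.0, 31.0]]
-78 27 [[-12.0, -24.0], [8.0, 15.0]]
-72 23 [[-12.0, -23.0], [9.0, 22.0]]
-66 30 [[-12.0, -22.0], [-3.0, 22.0]]
-60 31 [[-12.0, -24.0], [10.0, 23.0]]
-54 31 [[-12.0, -23.0], [2.0, 22.0]]
-48 18 [[-12.0, -20.0], [9.0, 22.0]]
```

Confirmed: the real tips end about 41 mm behind the TCP, and the bottle is upright at its old place. I'll lower by about 35 mm so that the contact is at z ≈ 35 mm.

Call:
{"method": "send_rows", "body": {"targets": [[0, -0.5, -7, 0, 0, 0], [0, -0.5, -7, 0, 0, 0], [0, 0, -7, 0, 0, 0], [0, 0, -7, 0, 0, 0], [0, 0, -7, 0, 0, 0]]}}

```text
time_s: 28.78
position: [0.4334, 0.1284, -0.0065]
tcp_rot: [-179.0, 24.9, 174.6]
force: [0.1, -0.4, -0.0]
grip_width: 0.02
gripper_force: 0.0
```

```bash
python3 bot.py | head -4
```

```text
[ 0.43336974  0.12844084 -0.00652347] [-178.95726488   24.94373272  174.64364017] [ 23.7  23.4 -61.1 140.8  83.   36.1 -21.5]
tcp gate [-173.2    0.8   -6.5]
top 305 cap [-128.6    2.7  114.4] [-128.6    2.7  114.5] [33. 33.  7.]
  tilt slope x,y [-0.004  0.014] 295
```

Call:
{"method": "send_rows", "body": {"targets": [[5, -0.4, 0, 0, 0, 0], [5, -0.4, 0, 0, 0, 0], [5, -0.4, 0, 0, 0, 0], [4, -0.4, 0, 0, 0, 0], [4, -0.4, 0, 0, 0, 0]]}}

```text
time_s: 29.5
position: [0.4563, 0.1262, -0.0062]
tcp_rot: [-178.9, 24.9, 174.7]
force: [0.6, 0.1, 0.8]
grip_width: 0.02
gripper_force: 0.0
```

Call:
{"method": "send_rows", "body": {"targets": [[4, -0.4, 0, 0, 0, 0], [4, -0.4, 0, 0, 0, 0], [4, -0.4, 0, 0, 0, 0], [4, -0.4, 0, 0, 0, 0]]}}

```text
time_s: 30.0
position: [0.472, 0.1248, -0.0064]
tcp_rot: [-178.9, 24.9, 174.7]
force: [-1.8, 0.6, 1.5]
grip_width: 0.0197
gripper_force: 1.0
```

```bash
python3 bot.py
```

```text
[ 0.47195837  0.12483195 -0.00642045] [-178.93337623   24.91961215  174.69844535] [ 24.4  26.2 -58.6 136.8  83.1  36.4 -16.6]
tcp gate [-134.5    1.2   -6.4]
top 302 cap [-116.3    0.2  114.7] [-116.3    0.2  114.6] [33. 34.  8.]
  tilt slope x,y [0.001 0.022] 294
  z 40 10 x [-144. -123.] y [-25.   3.]
  z 50 13 x [-144. -113.] y [-25.   3.]
  z 60 12 x [-144. -114.] y [-26.   6.]
  z 70 40 x [-143.  -96.] y [-25.  28.]
scene 177 cap [-119.1   -1.4  114.4] [-117.8   -0.5  113.6] [33. 33.  6.]
  tilt slope x,y [0.019 0.047] 176
  z 50 11 x [-142. -134.] y [-19. -12.]
  z 70 21 x [-165. -133.] y [-38. -16.]
```

Call:
{"method": "send_rows", "body": {"targets": [[5, -0.5, 0, 0, 0, 0], [5, -0.5, 0, 0, 0, 0], [5, -0.6, 0, 0, 0, 0], [5, -0.6, 0, 0, 0, 0], [5, -0.6, 0, 0, 0, 0]]}}

```text
time_s: 30.72
position: [0.4973, 0.1218, -0.0063]
tcp_rot: [-178.9, 24.9, 174.7]
force: [-1.7, 1.1, 1.1]
grip_width: 0.0202
gripper_force: 1.0
```

Call:
{"method": "send_rows", "body": {"targets": [[5, -0.6, 0, 0, 0, 0], [5, -0.5, 0, 0, 0, 0], [5, -0.6, 0, 0, 0, 0], [5, -0.5, 0, 0, 0, 0], [5, -0.5, 0, 0, 0, 0]]}}

```text
time_s: 31.35
position: [0.5223, 0.1192, -0.0063]
tcp_rot: [-178.9, 24.9, 174.7]
force: [-1.9, 0.6, 1.0]
grip_width: 0.0201
gripper_force: 1.0
```

```bash
python3 bot.py
```

```text
[ 0.52226981  0.11918674 -0.00632974] [-178.92440879   24.93901497  174.69057944] [ 25.   29.7 -56.1 131.4  82.6  36.8 -10.4]
tcp gate [-83.9   0.8  -6.3]
top 316 cap [-67.1  -1.2 114.9] [-88.6  -2.2 114.9] [85. 61. 10.]
  tilt slope x,y [0.006 0.013] 300
  z 10 16 x [-94. -75.] y [-24.  12.]
  z 20 9 x [-94. -72.] y [-25.   6.]
  z 30 20 x [-94. -70.] y [-26.  16.]
  z 40 15 x [-93. -67.] y [-26.  19.]
  z 50 21 x [-94. -70.] y [-26.  10.]
  z 60 18 x [-93. -76.] y [-24.  12.]
  z 70 48 x [-93. -49.] y [-26.  26.]
scene 223 cap [-74.5  -7.4 114.6] [-106.   -11.1  116.3] [111.  54.  11.]
  tilt slope x,y [-0.033  0.021] 186
```

Call:
{"method": "send_rows", "body": {"targets": [[5, -0.6, 0, 0, 0, 0], [5, -0.6, 0, 0, 0, 0], [5, -0.6, 0, 0, 0, 0], [5, -0.6, 0, 0, 0, 0], [5, -0.5, 0, 0, 0, 0]]}}

```text
time_s: 32.08
position: [0.5473, 0.1163, -0.0063]
tcp_rot: [-178.9, 24.9, 174.7]
force: [-1.0, 0.0, 0.8]
grip_width: 0.02
gripper_force: 1.0
```

Call:
{"method": "send_rows", "body": {"targets": [[5, -0.5, 0, 0, 0, 0], [5, -0.5, 0, 0, 0, 0], [5, -0.5, 0, 0, 0, 0], [5, -0.5, 0, 0, 0, 0], [5, -0.5, 0, 0, 0, 0]]}}

```text
time_s: 32.7
position: [0.5723, 0.1138, -0.0063]
tcp_rot: [-178.9, 24.9, 174.7]
force: [-2.0, -0.1, 1.2]
grip_width: 0.0199
gripper_force: 1.0
```

Call:
{"method": "send_rows", "body": {"targets": [[5, -0.5, 0, 0, 0, 0], [5, -0.5, 0, 0, 0, 0], [5, -0.5, 0, 0, 0, 0], [5, -0.5, 0, 0, 0, 0], [5, -0.5, 0, 0, 0, 0]]}}

```text
time_s: 33.33
position: [0.5973, 0.1113, -0.0063]
tcp_rot: [-178.9, 24.9, 174.7]
force: [-1.6, 0.2, 1.0]
grip_width: 0.0201
gripper_force: 1.0
```

```bash
python3 bot.py
```

```text
[ 0.59730258  0.11129879 -0.0063151 ] [-178.92776404   24.94008785  174.68514077] [ 25.2  35.1 -53.3 122.7  80.6  38.   -1.3]
tcp gate [-8.4  0.6 -6.3]
top 283 cap [  9.2  -0.7 114.5] [  9.3  -1.2 114.5] [81. 42.  9.]
  tilt slope x,y [-0.01   0.024] 273
  z 10 16 x [-19.  -1.] y [-24.  21.]
  z 20 17 x [-19.   0.] y [-24.  14.]
  z 30 24 x [-19.   3.] y [-25.  21.]
  z 40 35 x [-18.   4.] y [-26.  21.]
  z 50 24 x [-18.   1.] y [-25.  13.]
  z 60 28 x [-18.   8.] y [-27.  19.]
  z 70 61 x [-18.  21.] y [-26.  25.]
scene 220 cap [ -2.7  -8.5 114.6] [-31.8 -11.3 116.3] [116.  54.  11.]
  tilt slope x,y [-0.025 -0.015] 175
  z 10 83 x [-21.  18.] y [-26.  -1.]
  z 20 76 x [-18.  16.] y [-26. -10.]
  z 30 65 x [-15.  18.] y [-26. -14.]
  z 40 70 x [-15.  22.] y [-26. -12.]
  z 50 46 x [-14.  16.] y [-27. -15.]
  z 60 31 x [-8. 11.] y [-27. -19.]
  z 70 23 x [-6. 17.] y [-26. -19.]
```

Call:
{"method": "send_rows", "body": {"targets": [[5, -0.5, 0, 0, 0, 0], [5, -0.5, 0, 0, 0, 0], [5, -0.5, 0, 0, 0, 0], [5, -0.5, 0, 0, 0, 0], [5, -0.5, 0, 0, 0, 0]]}}

```text
time_s: 34.05
position: [0.6223, 0.1088, -0.0063]
tcp_rot: [-178.9, 24.9, 174.7]
force: [-1.4, -0.4, 0.5]
grip_width: 0.02
gripper_force: 1.0
```

Call:
{"method": "send_rows", "body": {"targets": [[4, -0.4, 0, 0, 0, 0], [4, -0.4, 0, 0, 0, 0], [4, -0.4, 0, 0, 0, 0], [3, -0.3, 0, 0, 0, 0], [3, -0.3, 0, 0, 0, 0]]}}

```text
time_s: 34.67
position: [0.6401, 0.107, -0.0063]
tcp_rot: [-178.9, 24.9, 174.7]
force: [-1.7, 0.1, 0.3]
grip_width: 0.02
gripper_force: 1.0
```

```bash
python3 bot.py | head -4
```

```text
[ 0.64012608  0.10700267 -0.00631978] [-178.9276267    24.93750427  174.68348331] [ 25.   38.2 -52.2 117.4  79.2  38.9   3.7]
tcp gate [34.6  0.8 -6.3]
top 51 cap [ 46.4  -3.  113.5] [ 51.8  -0.2 114.2] [31. 33.  6.]
  tilt slope x,y [0.048 0.038] 48
```

Call:
{"method": "send_rows", "body": {"targets": [[2, -0.2, 0, 0, 0, 0], [2, -0.2, 0, 0, 0, 0], [2, -0.2, 0, 0, 0, 0], [1, -0.1, 0, 0, 0, 0], [1, -0.1, 0, 0, 0, 0]]}}

```text
time_s: 35.4
position: [0.648, 0.1062, -0.0063]
tcp_rot: [-178.9, 24.9, 174.7]
force: [-1.4, -0.0, 2.2]
grip_width: 0.0199
gripper_force: 1.0
```

Call:
{"method": "send_rows", "body": {"targets": [[1, -0.1, 0, 0, 0, 0], [0.5, 0, 0, 0, 0, 0], [0, 0, 0, 0, 0, 0]]}}

```text
time_s: 35.78
position: [0.6495, 0.1061, -0.0063]
tcp_rot: [-178.9, 24.9, 174.7]
force: [-1.5, 0.9, 0.7]
grip_width: 0.0197
gripper_force: 0.9
```

```bash
python3 bot.py
```

```text
[ 0.6495481   0.10609084 -0.00629418] [-178.93043842   24.94427447  174.67885745] [ 24.9  38.9 -52.  116.3  78.9  39.2   4.8]
tcp gate [44.1  0.8 -6.3]
top 54 cap [ 60.5   0.8 113.7] [ 61.9  -0.2 114.3] [82. 42. 11.]
  tilt slope x,y [0.025 0.015] 50
  z 10 10 x [38. 54.] y [-25.  13.]
  z 20 16 x [34. 52.] y [-24.  26.]
  z 30 21 x [34. 55.] y [-25.  24.]
  z 40 35 x [34. 56.] y [-25.  20.]
  z 50 38 x [34. 57.] y [-26.  23.]
  z 60 38 x [34. 58.] y [-26.  22.]
  z 70 65 x [35. 63.] y [-26.  24.]
scene 220 cap [ 46.9  -8.2 114.4] [ 19.1 -11.  116.1] [114.  62.  11.]
  tilt slope x,y [-0.025 -0.013] 177
  z 10 84 x [32. 65.] y [-25.  13.]
  z 20 58 x [34. 61.] y [-26. -10.]
  z 30 48 x [31. 57.] y [-26. -14.]
  z 40 50 x [36. 60.] y [-26. -12.]
  z 50 31 x [43. 62.] y [-26. -20.]
  z 60 21 x [43. 71.] y [-26. -20.]
  z 70 36 x [45. 70.] y [-28. -22.]
```

Call:
{"method": "send_rows", "body": {"targets": [[0.8, -0.1, 0, 0, 0, 0], [0, 0, 0, 0, 0, 0], [0, 0, 0, 0, 0, 0], [-2, 0.2, 0, 0, 0, 0], [-5, 0.5, 0, 0, 0, 0]]}}

```text
time_s: 36.5
position: [0.6439, 0.1064, -0.006]
tcp_rot: [-178.9, 25.0, 174.6]
force: [0.5, -0.4, 0.1]
grip_width: 0.0198
gripper_force: 0.0
```

Call:
{"method": "send_rows", "body": {"targets": [[-10, 1, 0, 0, 0, 0], [-18, 2, 5, 0, 0, 0], [-20, 2, 15, 0, 0, 0], [-20, 2, 25, 0, 0, 0], [-20, 2, 30, 0, 0, 0]]}}

```text
time_s: 37.12
position: [0.5534, 0.1157, 0.0685]
tcp_rot: [-178.9, 24.9, 174.8]
force: [-0.2, -0.8, 1.5]
grip_width: 0.0198
gripper_force: 0.0
```

Call:
{"method": "send_rows", "body": {"targets": [[-20, 2, 40, 0, 0, 0], [-20, 2, 40, 0, 0, 0], [-20, 0, 40, 0, 0, 0], [0, 0, 30, 0, 0, 0], [0, 0, 0, 0, 0, 0]]}}

```text
time_s: 37.75
position: [0.5003, 0.1064, 0.1797]
tcp_rot: [-177.0, 23.2, 174.6]
force: [0.4, -0.4, -0.1]
grip_width: 0.0198
gripper_force: 0.0
```

```bash
python3 bot.py | head -6;python3 - <<'E'
from h import *
im,_=grab("scene");im2,_=grab("top")
save("k.png",np.vstack([cv2.resize(im[100:300,200:450],(600,300)),cv2.resize(im2[100:300,170:420],(600,300))]))
E
```

```text
[0.50026806 0.10636322 0.17970454] [-176.99211821   23.22393129  174.64168366] [ 57.7  -9.2 -77.7 125.4   6.5  37.2  58.2]
tcp gate [-104.4  -14.2  179.7]
top 266 cap [ 61.7  -0.2 114.8] [ 62.3  -0.  114.5] [34. 33.  8.]
  tilt slope x,y [-0.011  0.019] 246
  z 10 32 x [34. 54.] y [-24.  23.]
  z 20 32 x [34. 51.] y [-23.  20.]
```

View pics/k.png

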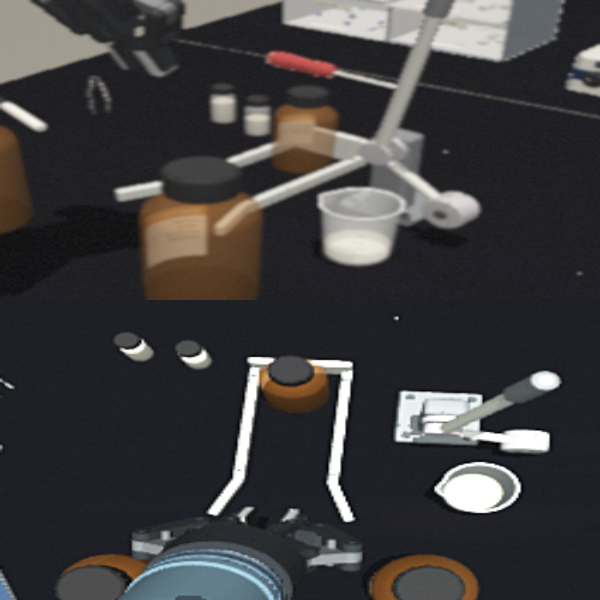

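The bottle stands upright against the stop (lower crop (293,385), gate x ≈ 62, y ≈ 0). The barrier is raised, the beaker and vials are in place, and the gripper is clear of everything.

```bash
python3 -c "
from plant import env
print(env.job_done())"
```

```text
the job is handed in; nothing more can be done
None
```

The job is handed in, and no verdict came back: at the last look the barrier stood raised by itself, the amber bottle stood upright against the end stop (gate x ≈ 62 mm, y ≈ 0), and the beaker and both vials appeared in place; two early pushes contacted the bottle too high and leaned it about 0.15 rad (limit 0.25), but each time it settled back upright.

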